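Put the leftover shelf fittings away

TASK

The closet shelf is up, so put the leftovers away: lay both L-shaped brackets flat on the floor of the rectangular grey tray, neither on top of the other, and set the round rod socket flat, flange down, in the round steel dish. Slide back the cover of the wooden case, lay the pocket spirit level inside, and slide the cover fully shut again. Leave the canister and the spring clamp where they are.

Things in the scene. Friction and masses are not known exactly. Their poses are not given: they have to be found in the camera images.
- bracket_a: Chrome shelf bracket, a plain L lying on its side, 24 mm high, 140 g; interchangeable with bracket_b. Origin on the underside, on the centre line of the long arm, near the centre of mass: grip here across the arm's 10 mm. Long arm along x: x = -38 to +52 mm, y = -5 to +5 mm; the short arm, 10 mm thick, stands at its -x end (x = -38 to -28 mm) and reaches to y = +45 mm; z up.
- bracket_b: The second chrome shelf bracket: shape, size and frame as bracket_a.
- socket: Chrome closet-rod end socket: flange disc 58 mm across and 4 mm thick, lying flange down, with an open cup on it of 32 mm outer diameter, 26 mm high in all; 70 g. Origin at the centre of the underside, z up through the cup.
- level: Pocket spirit level, aluminium bar with black end caps and a green vial on top: 87 mm long (its x), 18 mm wide (its y), 26 mm high; 90 g. It stands on its base; origin at the centre of the underside, z up.
- tray: Rectangular open grey plastic tray, fixed, for the brackets: outside 126 mm (its x) by 166 mm (its y), 14 mm high, walls and floor 3 mm (inside 120 by 160 mm). Origin at the centre of the underside, z up.
- dish: Round stainless-steel parts dish, fixed, for the rod socket: 120 mm across, 22 mm high, wall and floor 3 mm (inside 114 mm across). Origin at the centre of the underside, z up.
- case: Light wooden slide-cover case, fixed, for the spirit level: outside 146 mm (its x) by 106 mm (its y), 48 mm high, inside 134 by 94 mm, floor 5 mm thick, 35 mm clear under the cover. Origin at the centre of the underside, z up. The cover slides in grooves towards the case's +x and hangs out over that end. A darker grip bar stands on the cover near its -x end (see cover).
- cover (a joint): Slide of the case's cover, m, q = 0 shut to 0.115 fully open, along the case's x; light friction (1 N), stays where left; starts up to 8 mm ajar. Its grip bar, in the case's frame: centre x = q - 57 mm, y = 0; 10 mm thick (x), 44 mm long (y), from 45.5 to 65.5 mm above the case's underside. The case is uncovered from x = -67 mm to q - 66 mm: 116 by 94 mm when fully open.
- canister: Bystander: grey plastic twist-cap canister, 71 mm across, 107 mm high, standing loose. Origin at the centre of the underside.
- clamp: Bystander: green spring clamp lying loose on its side, about 150 mm long (jaws to its +x) and 100 mm wide, 24 mm high. Origin on the underside near its pivot.
Mind the look-alikes: they are no part of the job. Leave any blue look-alike of the socket alone.

How it is judged:
By the outcome, as a careful person would: the job done as asked, in the order asked, and still so for the second after the job is handed in, with the robot touching nothing.
It also fails if it takes over 128 s, if anything falls off the work surface, if the arm or the gripper's body presses on something with over 40 N, if the wrist force passes 120 N, or if a joint passes its speed limit or range.

ROBOT

A 6-joint arm with a two-finger parallel gripper is mounted at the origin on the work surface. World frame = base frame: x ahead of the robot, y to its left, z up, the work surface at z = 0. Lengths are in mm, angles in rad, forces in N, time in s.
With the tool pointing down it reaches from about 325 to 925 mm from the base axis. Payload 3.1 kg.
Tool frame: the origin (TCP) lies midway between the tips of the shut fingers; the grasp point (between the pads) lies 19 mm behind it (bot.tcp_to_grasp is the distance from the TCP to the grasp point, in mm); z points along the fingers, y is the line along which they close (so a half turn about z gives the same grasp; the last joint's range is limited). The gripper opens to 85 mm and grips with 20 to 120 N. Pads are 22 mm wide; open, the fingers measure 114 mm over their backs; the gripper's body (76 mm by 85 mm) begins 54 mm behind the grasp point. The pads swing forward as they close: fully open they stand 13 mm farther back than shut.
Start: joints at [-1.356, 0.217, 1.613, -0, 1.311, -0.112], TCP at [200.655, -591.926, 231.3] pointing down, gripper open.
Joint ranges: [-2.75, 2.75], [-0.78, 2.1], [0.31, 2.55], [-1.13, 4.27], [0.13, 2.63], [-2.58, 2.58]. Speed limits (rad/s): [2.79, 2.79, 3.14, 3.14, 3.14, 3.14].

INTERFACE

Orientations are given as [roll, pitch, yaw] about the fixed x, y, z axes, in that order (R = Rz(yaw) Ry(pitch) Rx(roll)).
In Python, from station import bot, optics gives the robot as it stands. The module is installed in compiled form; this text tells all that it offers. Calls block until the motion is done:
- bot.move_ptp(position, orientation): joint-space move of the TCP to a pose.
- bot.movel(position, attitude=None, rate=150, force_limit=None): straight line of the TCP; attitude=None keeps the orientation; rate is the mean speed in mm/s. With force_limit (N) it stops when the force on the tool has changed by that much, and returns True; else False.
- bot.move_joints(angles): joint-space move.
- bot.set_gripper(opening): opening from 0.0 (shut) to 1.0 (fully open); the grip force is fixed at half the most; returns when the fingers have stopped.
- bot.pause(seconds).
- bot.inverse_kinematics(position, orientation): joint angles nearest the present ones, or None.
- optics.read_camera(name): name is "scene" or "side" or "wrist"; returns the picture (400x640x3 uint8, red, green, blue); there is no depth.
- optics.camera_info(name): a dict with "mtx" (3x3 intrinsics, pixels), "camera_from_world" (4x4, takes a point from world to camera coordinates). Camera axes: x right, y up, looking along -z (the intrinsics and any distortion apply to the point x, -y, -z); pixel columns grow to the right and rows downward; lengths in mm; the calibration is good to about 2 mm. The wrist camera is an equidistant fisheye: a pixel r from the principal point sees the ray r / f radians off the axis. A picture is of the moment at which its call begins: read the wrist's pose just before it. camera_info takes no time and is no camera call; for the wrist camera it gives the pose at the moment of the call.
A pose or a line that the arm cannot do raises bot.MotionError and nothing moves.
- bot.sign_off(): hands the job in; it is judged then, once.
Readings, each from a call of its own:
- bot.get_time_s(): time.
- bot.get_q(): joint angles.
- bot.get_joint_vel(): joint speeds.
- bot.get_effort(): joint torques, N m.
- bot.get_tool_pos(): TCP position.
- bot.get_orientation(): TCP orientation.
- bot.get_force(): force on the tool from outside, world axes, zero at the start.
- bot.get_ft_torque(): the same for the moment, N m.
- bot.get_gripper_width(): opening from 0.0 (shut) to 1.0 (fully open).
- bot.get_grip_force(): force on a finger pad.
Only numpy, scipy, OpenCV 4.12 (cv2) and the standard library are available. Lean on these libraries where they do the work, as an engineer would, in place of code of your own. Each camera call takes 0.05 s, during which the arm holds its last target. There are 200 camera calls.

## Working session

There is one attempt and no reset: what is moved stays moved. The work goes in short steps, each a Python script; the robot and the scene stay as the last script left them, time stands still between calls to the robot, and variables do not carry over. Pictures are saved under pics/ and viewed, at most 14 in all, crops included, and the job is handed in when it is done.

```bash
mkdir -p pics
python3 - <<'E'
from station import bot, optics
import cv2,numpy as np
for n in("scene","side","wrist"):
    im=optics.read_camera(n); cv2.imwrite(f"pics/{n}0.png",im[:,:,::-1])
    i=optics.camera_info(n); print(n,{k:np.round(v,3).tolist() if not isinstance(v,str) else v for k,v in i.items()})
print(bot.get_orientation(),bot.get_time_s())
E
```

```text
scene {'mtx': [[446.797, 0.0, 323.884], [0.0, 446.797, 198.824], [0.0, 0.0, 1.0]], 'camera_from_world': [[-0.213, 0.977, -0.01, 114.32], [-0.826, -0.175, 0.535, 408.855], [0.521, 0.122, 0.845, -1547.575], [0.0, 0.0, 0.0, 1.0]]}
side {'mtx': [[430.782, 0.0, 316.192], [0.0, 430.782, 195.671], [0.0, 0.0, 1.0]], 'camera_from_world': [[0.959, -0.283, -0.02, -510.19], [0.215, 0.677, 0.704, -129.633], [-0.185, -0.68, 0.71, -1469.74], [0.0, 0.0, 0.0, 1.0]]}
wrist {'mtx': [[309.707, 0.0, 320.65], [0.0, 309.707, 203.095], [0.0, 0.0, 1.0]], 'camera_from_world': [[0.321, -0.947, -0.002, -625.024], [0.901, 0.306, -0.308, 40.667], [0.292, 0.097, 0.951, -380.042], [0.0, 0.0, 0.0, 1.0]]}
[-3.13969090e+00 -2.18946951e-04  3.26789089e-01] 0.15
```

View pics/scene0.png

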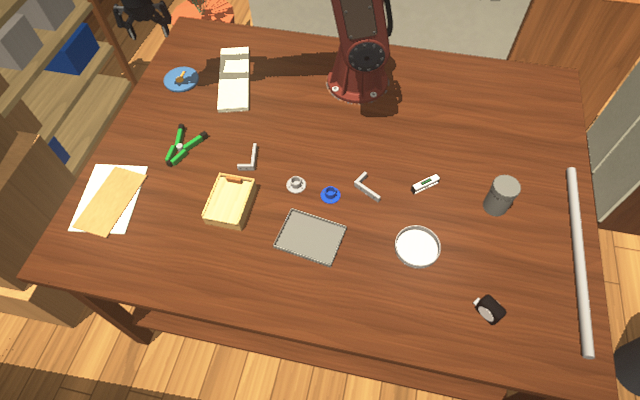

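View pics/side0.png

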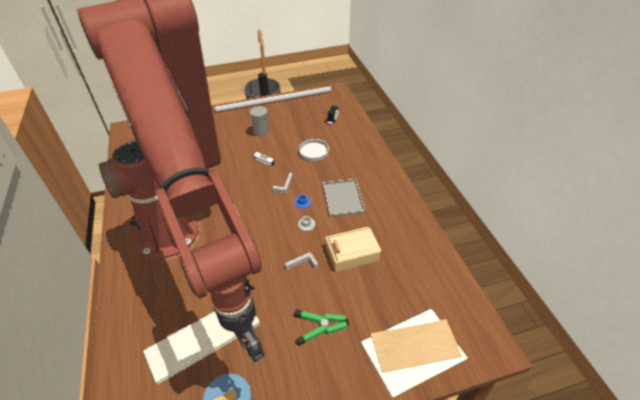

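The scene picture shows these pixel positions:
- Brackets: L's at (249,158) and (368,187).
- Socket: a chrome flanged cup at (296,184). The blue one at (330,195) is the look-alike.
- Level: (426,184).
- Tray: (310,237).
- Dish: (417,246).
- Case: (229,201), with its grip bar towards the robot end.
- Canister: (503,195).
- Clamp: (186,146).

The side view agrees. Next I'll get rough positions, then take wrist pictures from above.

```bash
cat > h.py <<'E'
from station import bot, optics
import cv2, numpy as np
def back(info,name,uv,z):
    K=info["mtx"];T=info["camera_from_world"]
    a=np.array([(uv[0]-K[0][2])/K[0][0],(uv[1]-K[1][2])/K[1][1]])
    if name=="wrist":
        r=np.hypot(*a); d=np.array([*(a/r*np.sin(r)),np.cos(r)])
    else: d=np.array([*a,1.])
    d=d*[1,-1,-1]; R=T[:3,:3]; c=-R.T@T[:3,3]; w=R.T@d
    return c+w*(z-c[2])/w[2]
def topdown(img,info,name,x0,x1,y0,y1,z,s):
    """rectified picture of plane z: image right = -y... rows = -x; s px/mm"""
    K=info["mtx"];T=info["camera_from_world"]
    xs=np.arange(x1,x0,-1/s); ys=np.arange(y1,y0,-1/s)
    X,Y=np.meshgrid(xs,ys,indexing="ij")
    P=np.stack([X,Y,np.full_like(X,z)],-1)@T[:3,:3].T+T[:3,3]
    P=P*[1,-1,-1]
    if name=="wrist":
        rho=np.hypot(P[...,0],P[...,1]); th=np.arctan2(rho,P[...,2]); a=P[...,:2]/rho[...,None]*th[...,None]
    else: a=P[...,:2]/P[...,2:]
    return cv2.remap(img,(a[...,0]*K[0][0]+K[0][2]).astype(np.float32),(a[...,1]*K[1][1]+K[1][2]).astype(np.float32),cv2.INTER_CUBIC)
E
python3 - <<'E'
from h import *
i=optics.camera_info("scene")
for n,uv in dict(A=(249,158),B=(368,187),soc=(296,184),blue=(330,195),lev=(426,184),tray=(310,237),dish=(417,246),case=(229,201),can=(503,195),clamp=(186,146)).items():
    print(n,back(i,"scene",uv,10).round())
i=optics.camera_info("wrist");T=np.array(i["camera_from_world"]);print(-T[:3,:3].T@T[:3,3], bot.get_tool_pos())
E
```

```text
A [ 406. -261.   10.]
B [437. 109.  10.]
soc [470. -98.  10.]
blue [486.   7.  10.]
lev [391. 273.  10.]
tray [631. -18.  10.]
dish [597. 268.  10.]
case [ 566. -271.   10.]
can [384. 492.  10.]
clamp [ 402. -467.   10.]
[ 275.42295123 -567.31647567  372.87507194] [ 200.52250319 -591.29073461  230.23339129]
```

View pics/wrist0.png

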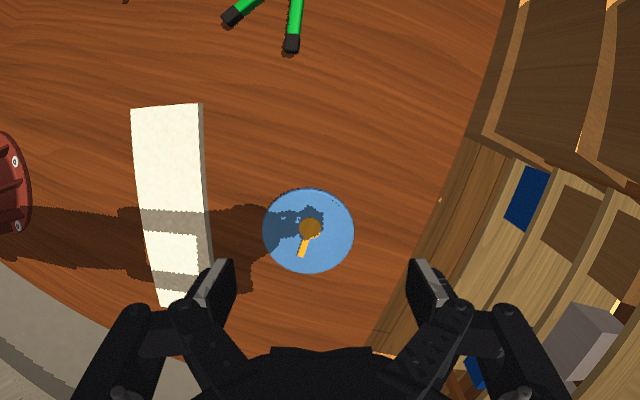

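The wrist picture shows only the blue disc and the start of the clamp. I'll survey three spots and rectify the pictures.

Run:
```python
from h import *
import pickle
D={}
for k,p in dict(a=(400,-230,300),b=(400,20,300),c=(400,270,300)).items():
    bot.move_ptp(p,[np.pi,0,0]); bot.pause(.3)
    i=optics.camera_info("wrist"); im=optics.read_camera("wrist"); D[k]=(i,im)
    print(bot.get_time_s(),bot.get_tool_pos())
pickle.dump(D,open("surv.pkl","wb"))
t=[topdown(D[k][1],D[k][0],"wrist",340,720,p-125,p+125,0,1.5) for k,p in dict(a=-255,b=0,c=255).items()]
cv2.imwrite("pics/surv_a.png",t[0][:,:,::-1]);
cv2.imwrite("pics/surv.png",cv2.hconcat([t[1],t[0]])[:,:,::-1])
cv2.imwrite("pics/surv_c.png",t[2][:,:,::-1])
```

```text
2.05 [ 399.8475975  -230.39546711  299.82956193]
3.3833 [400.13606396  19.30577736 299.91136789]
4.7167 [400.35052872 269.2141131  300.10683808]
```

View pics/surv.png

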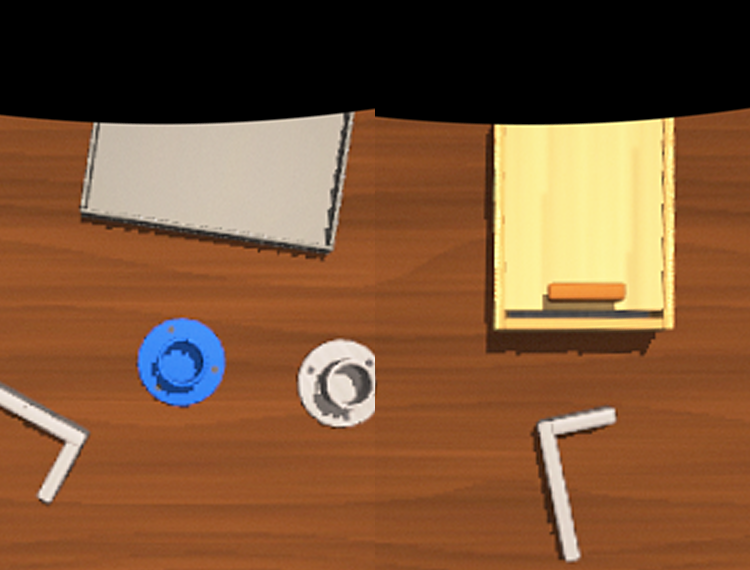

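View pics/surv_c.png

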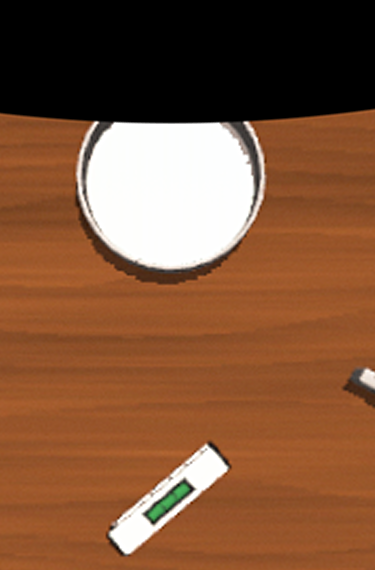

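The rectified plane pictures show everything. Scale is 1.5 px/mm; up is +x and left is +y.
- Bracket L's: at (565,480) in the right half, and at the left edge near (50,430).
- Sockets: the chrome one is at (340,383) and the blue one at (181,362). They are the only two, and the white/chrome one fits.
- Case: yaw about 0, with the grip bar at (587,292).
- Dish and tray: cut off at the far side.
- Level: (170,500) in the second picture.

I'll take two farther views and fit the shapes.

```bash
python3 - <<'E'
from h import *
import pickle
D=pickle.load(open("surv.pkl","rb"))
for k,p in dict(e=(520,230,300),d=(520,-130,300)).items():
    bot.move_ptp(p,[np.pi,0,0]); bot.pause(.3)
    i=optics.camera_info("wrist"); D[k]=(i,optics.read_camera("wrist")); print(bot.get_time_s())
pickle.dump(D,open("surv.pkl","wb"))
E
cat > fit.py <<'E'
from h import *
import pickle
from scipy.optimize import minimize
D=pickle.load(open("surv.pkl","rb")); s=2
L=np.array([[-38,-5],[52,-5],[52,5],[-28,5],[-28,45],[-38,45]],float)
R=lambda a,b:np.array([[-a,-b],[a,-b],[a,b],[-a,b]])/2.
C=lambda r:np.array([[r*np.cos(t),r*np.sin(t)] for t in np.linspace(0,6.28,60)])
grey=lambda h,l:(h[...,1]<l)&(h[...,2]>60)
#name: view, polygon, z top, guess, mask fn
J=dict(A=("a",L,24,(400,-250,3.3),lambda h:(h[...,1]<60)&(h[...,2]>120)),
 B=("b",L,24,(430,100,0),lambda h:(h[...,1]<60)&(h[...,2]>120)),
 soc=("b",C(29),4,(467,-101,None),lambda h:(h[...,1]<70)&(h[...,2]>60)),
 lev=("c",R(87,18),26,(388,268,-.7),lambda h:((h[...,1]<70)&(h[...,2]>120))|((h[...,0]>40)&(h[...,0]<85))|(h[...,2]<40)),
 tray=("d",R(126,166),14,(630,-18,-.12),lambda h:(h[...,1]<90)),
 trayE=("e",R(126,166),14,(630,-18,-.12),lambda h:(h[...,1]<90)),
 dish=("e",C(60),22,(597,268,None),lambda h:(h[...,1]<80)),
 case=("d",R(146,106),48,(566,-271,0),lambda h:(h[...,0]>17)&(h[...,0]<35)&(h[...,2]>130)))
tiles=[]
for n,(v,poly,z,g,mf) in J.items():
    info,im=D[v]; w=115 if z in(14,48) else 80
    x0,y0=g[0],g[1]
    t=topdown(im,info,"wrist",x0-w,x0+w,y0-w,y0+w,z,s)
    m=mf(cv2.cvtColor(t,cv2.COLOR_RGB2HSV)).astype(np.uint8)
    m=cv2.morphologyEx(m,cv2.MORPH_OPEN,np.ones((3,3),np.uint8))
    nl,lab,st,ce=cv2.connectedComponentsWithStats(m)
    # largest component near guess
    k=1+np.argmax(st[1:,4]/(1+.02*np.hypot(ce[1:,0]-w*s,ce[1:,1]-w*s))); m=(lab==k).astype(np.uint8)
    if n in("soc","tray","trayE","dish","case","lev"):
        cs,_=cv2.findContours(m,cv2.RETR_EXTERNAL,cv2.CHAIN_APPROX_NONE); m=cv2.drawContours(np.zeros_like(m),cs,-1,1,-1)
    def draw(p):
        a=p[2]; q=poly@np.array([[np.cos(a),np.sin(a)],[-np.sin(a),np.cos(a)]])+p[:2]
        return np.stack([(y0+w-q[:,1])*s,(x0+w-q[:,0])*s],-1)
    def cost(p):
        r=cv2.fillPoly(np.zeros_like(m),[np.round(draw(p)*16).astype(np.int32)],1,shift=4)
        return 1-(r&m).sum()/(r|m).sum()
    yy,xx=np.nonzero(m); cx,cy=x0+w-yy.mean()/s,y0+w-xx.mean()/s
    best=None
    for a in (np.arange(-3.14,3.14,.4) if poly is L else [g[2] or 0]):
        o=poly.mean(0) if poly is not L else np.array([0.3,8.])
        c=[cx-o[0]*np.cos(a)+o[1]*np.sin(a),cy-o[0]*np.sin(a)-o[1]*np.cos(a),a]
        if n in("tray","trayE","case"): c=[x0,y0,a]
        sx=np.array([c]+[np.array(c)+d for d in np.diag([12,12,.3 if g[2] is not None else 0.01])])
        r=minimize(cost,c,method="Nelder-Mead",options=dict(initial_simplex=sx,maxiter=150))
        if best is None or r.fun<best.fun: best=r
    p=best.x; print(n,p.round(2),"1-IoU",round(best.fun,3))
    t=cv2.polylines(t.copy(),[np.round(draw(p)).astype(int)],True,(255,0,0),1)
    cs,_=cv2.findContours(m,cv2.RETR_EXTERNAL,cv2.CHAIN_APPROX_NONE);cv2.drawContours(t,cs,-1,(0,0,255),1)
    tiles.append(cv2.resize(t,(200,200)) if w<100 else cv2.resize(t,(200,200)))
o=cv2.vconcat([cv2.hconcat(tiles[:4]),cv2.hconcat(tiles[4:])])
cv2.imwrite("pics/fit.png",o[:,:,::-1])
E
python3 fit.py
```

```text
5.6417
7.3417
A [ 404.5  -249.46    3.35] 1-IoU 0.072
B [447.04  99.65   1.07] 1-IoU 0.054
soc [ 464.75 -101.28    0.  ] 1-IoU 0.027
lev [392.33 268.62  -0.84] 1-IoU 0.145
tray [ 6.2521e+02 -2.1390e+01 -1.5000e-01] 1-IoU 0.006
trayE [ 6.2569e+02 -1.8670e+01 -1.5000e-01] 1-IoU 0.026
dish [5.9692e+02 2.6640e+02 1.0000e-02] 1-IoU 0.011
case [ 5.7959e+02 -2.6012e+02  3.0000e-02] 1-IoU 0.161
```

View pics/fit.png

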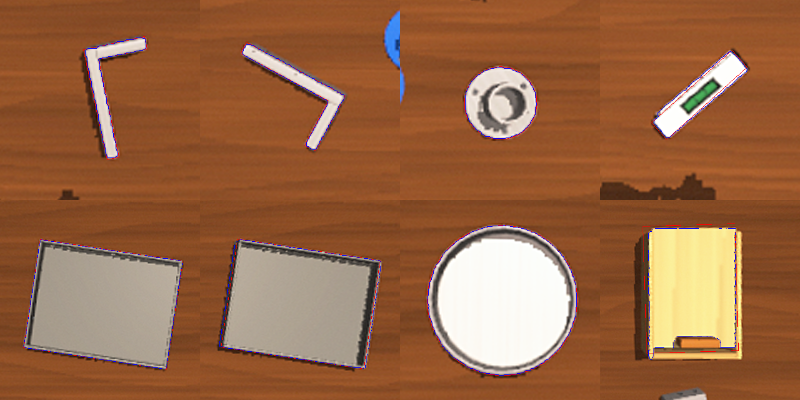

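The tile fits are tight for the brackets, socket, tray and dish. There are two chrome-like sockets to tell apart: white/chrome at (464.7,-101.3), and the blue one about 105 mm to its left, which is the look-alike. The chrome one fits the description. The case and level fits need a closer look, so I'll enlarge all three in one crop.

Run:
```python
from h import *
import pickle
D=pickle.load(open("surv.pkl","rb"))
f=lambda v,*a:topdown(D[v][1],D[v][0],"wrist",*a)
c=f("d",480,660,-340,-200,48,3)   #540x420
l=f("c",340,440,215,325,26,3.4)   #340x374
s=f("b",420,478,-130,-20,4,3.4)
l=cv2.vconcat([l[:,:370],s[:,:370]])[:540]
h=max(c.shape[0],l.shape[0]); p=lambda t:cv2.copyMakeBorder(t,0,h-t.shape[0],0,0,cv2.BORDER_CONSTANT)
cv2.imwrite("pics/crop1.png",cv2.hconcat([p(c),p(l)])[:,:,::-1])
# level: min-area rect of non-wood
t=f("c",340,440,215,325,26,4); hs=cv2.cvtColor(t,cv2.COLOR_RGB2HSV)
m=((hs[...,1]<90)&(hs[...,2]>110)).astype(np.uint8); m[:,:]=cv2.morphologyEx(m,cv2.MORPH_CLOSE,np.ones((15,15)))
cs,_=cv2.findContours(m,cv2.RETR_EXTERNAL,cv2.CHAIN_APPROX_NONE); r=cv2.minAreaRect(max(cs,key=cv2.contourArea))
print("lev",440-r[0][1]/4,325-r[0][0]/4,np.array(r[1])/4,r[2])
```

```text
lev 392.7541847229004 268.76307678222656 [22.43618393 85.54969788] 49.50926208496094
```

View pics/crop1.png

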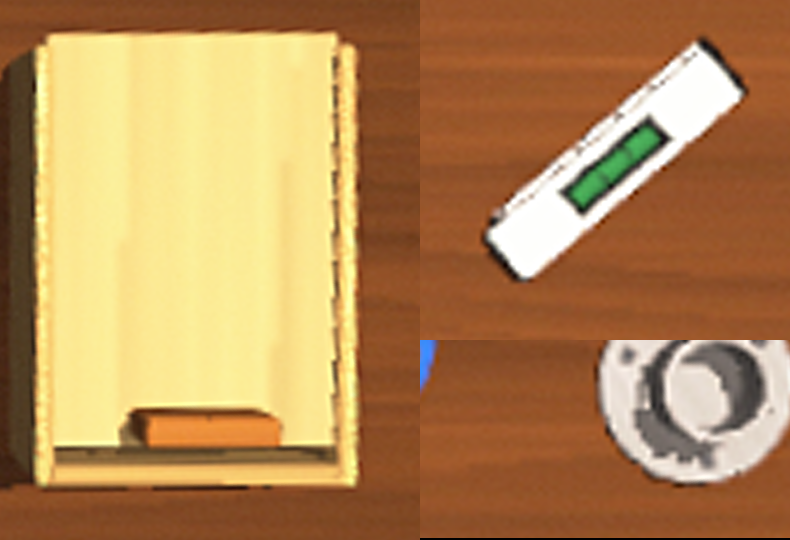

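The case crop (3 px/mm) puts the rim corners at (37,44) and (357,487). That gives the case centre (571.5,-265.7), yaw about 0 and q about 5.5 mm. The level's vial centre is about (391.5,267.6), yaw about -0.85. The crop also confirms the chrome socket, with the blue one only at the edge. Next: brackets and socket.

```bash
cat > act.py <<'E'
from h import *
pi=np.pi
def down(yaw): return [pi,0,yaw]
def pick(x,y,yaw,z,pre,hi=110):
    bot.set_gripper(pre); bot.move_ptp([x,y,hi],down(yaw)); bot.movel([x,y,z],rate=120)
    bot.set_gripper(0.); print("grip w",round(bot.get_gripper_width(),3),"F",round(bot.get_grip_force(),1))
    bot.movel([x,y,hi],rate=150); print("lifted w",round(bot.get_gripper_width(),3),"F",round(bot.get_force()[2],2))
def place(x,y,yaw,z,rel,hi=110):
    bot.move_ptp([x,y,hi],down(yaw)); hit=bot.movel([x,y,z],rate=80,force_limit=8)
    print("place hit",hit,bot.get_tool_pos().round(1)); bot.set_gripper(rel); bot.movel([x,y,hi],rate=150); print("t",bot.get_time_s())
def tr(o,yaw,p):
    return np.array(o)+[np.cos(yaw)*p[0]-np.sin(yaw)*p[1],np.sin(yaw)*p[0]+np.cos(yaw)*p[1]]
T=(625.4,-20.);ty=-.15
E
python3 - <<'E'
from act import *
pick(404.5,-249.5,3.35-pi,4,.4)
x,y=tr(T,ty,(7,42)); place(x,y,ty,7.5,.27)
i=optics.camera_info("wrist"); cv2.imwrite("pics/w1.png",optics.read_camera("wrist")[:,:,::-1])
E
```

```text
grip w 0.101 F 61.7
lifted w 0.102 F -1.88
place hit True [638.   20.6   8.2]
t 14.8083
```

View pics/w1.png

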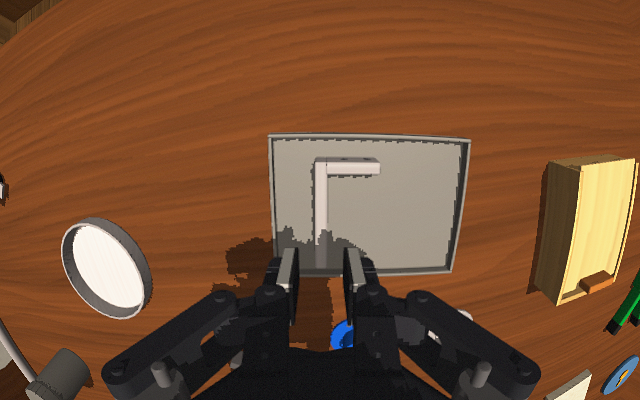

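The wrist view shows bracket A flat in the tray, L corner at (320,163), on the +y side. Now bracket B and the socket.

Run:
```python
from act import *
pick(447,99.7,1.07,4,.4)
x,y=tr(T,ty,(-7,-42)); place(x,y,ty,7.5,.27)
pick(464.8,-101.3,0,9,.8)
place(596.9,266.4,0,12.5,.6)
bot.move_ptp([480,100,330],down(0)); bot.pause(.2)
cv2.imwrite("pics/w2.png",optics.read_camera("wrist")[:,:,::-1])
```

```text
grip w 0.104 F 61.7
lifted w 0.099 F -1.67
place hit True [611.6 -60.4   8.1]
t 21.6333
grip w 0.343 F 59.4
lifted w 0.344 F -1.73
place hit True [596.1 266.2  13.2]
t 28.8
```

View pics/w2.png

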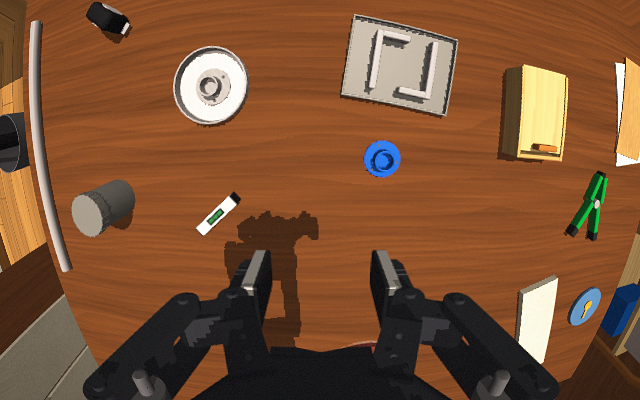

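Both brackets lie side by side in the tray at (405,65), and the socket sits flange down in the dish at (212,87). The level at (217,213) is untouched. Now I'll open the cover.

Run:
```python
from act import *
bx,by=520,-265.7
c=[(abs(q[5]),y) for y in(pi/2,-pi/2) for q in[bot.inverse_kinematics([bx,by,120],down(y))] if q is not None]; print(c)
yw=min(c)[1]
bot.set_gripper(.45); bot.move_ptp([bx,by,120],down(yw)); bot.movel([bx,by,50],rate=120)
bot.set_gripper(0); print(bot.get_gripper_width(),bot.get_tool_pos())
print(bot.movel([631.5,by,50],rate=80,force_limit=20),bot.get_tool_pos(),bot.get_force())
bot.set_gripper(.45); bot.movel([bot.get_tool_pos()[0],by,130]); print(bot.get_time_s())
bot.move_ptp([480,-200,300],down(0)); bot.pause(.2)
cv2.imwrite("pics/w3.png",topdown(optics.read_camera("wrist"),optics.camera_info("wrist"),"wrist",480,720,-360,-170,45.5,2.5)[:,:,::-1])
```

```text
[(np.float64(0.5925407708587342), 1.5707963267948966), (np.float64(2.5490518827310584), -1.5707963267948966)]
0.09489883507614978 [ 520.85270065 -266.30186358   51.37522428]
False [ 629.92997853 -266.37383557   51.37554543] [-6.47365919 -0.13485841  9.87905097]
36.1333
```

View pics/w3.png

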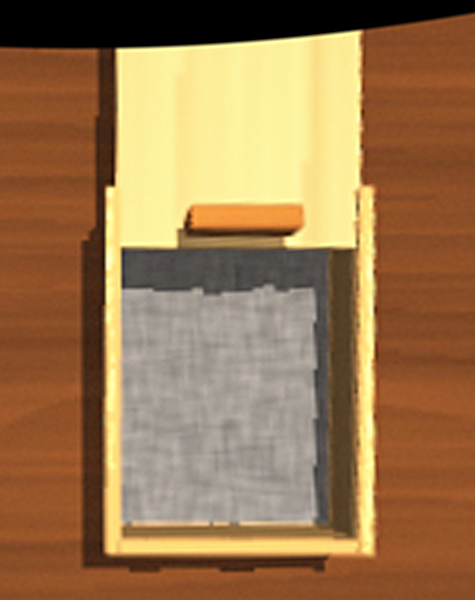

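The cover is fully open: its edge is at row 247, and the grey-lined compartment spans rows 250–530. I'll put the level in and check it before shutting.

Run:
```python
from act import *
pick(391.5,267.8,-.85,4,.5,hi=130)
bot.move_ptp([480,0,160],down(0))
place(560,-265.9,0,10,.42,hi=130)
bot.move_ptp([480,-200,300],down(0)); bot.pause(.2)
cv2.imwrite("pics/w4.png",topdown(optics.read_camera("wrist"),optics.camera_info("wrist"),"wrist",480,720,-360,-170,31,2.5)[:,:,::-1])
```

```text
Traceback (most recent call last):
  File "act.py", line 5, in pick
    bot.set_gripper(pre); bot.move_ptp([x,y,hi],down(yaw)); bot.movel([x,y,z],rate=120)
                          ~~~~~~~~~~~~^^^^^^^^^^^^^^^^^^^^
station.MotionError: the arm cannot take that pose within its joint ranges
```

Run:
```python
from act import *
pick(391.5,267.8,pi-.85,4,.5,hi=130)
bot.move_ptp([480,0,160],down(pi/4))
place(560,-265.9,0,10,.42,hi=130)
bot.move_ptp([480,-200,300],down(0)); bot.pause(.2)
cv2.imwrite("pics/w4.png",topdown(optics.read_camera("wrist"),optics.camera_info("wrist"),"wrist",480,720,-360,-170,31,2.5)[:,:,::-1])
```

```text
grip w 0.197 F 59.9
lifted w 0.198 F -0.28
place hit False [ 560.5 -266.2   10.6]
t 47.6667
```

View pics/w4.png

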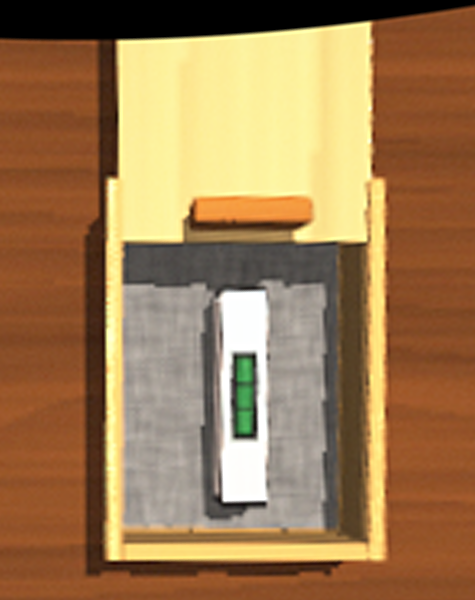

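The level stands flat in the case with its vial at (244,395), clear of the walls. Now I'll shut the cover.

Run:
```python
from act import *
by=-266
bot.set_gripper(.45); bot.move_ptp([629.5,by,130],down(pi/2)); bot.movel([629.5,by,53],rate=120)
bot.set_gripper(0); print(bot.get_gripper_width(),bot.get_tool_pos(),bot.get_force())
print(bot.movel([512.5,by,53],rate=80,force_limit=25),bot.get_tool_pos(),bot.get_force())
bot.set_gripper(.45); bot.movel([bot.get_tool_pos()[0],by,130]); print(bot.get_time_s())
bot.move_ptp([480,-100,330],down(0)); bot.pause(.2)
w=optics.read_camera("wrist"); i=optics.camera_info("wrist")
c=topdown(w,i,"wrist",480,680,-340,-180,45.5,2); cv2.imwrite("pics/w5.png",cv2.hconcat([c,w[:, 160:640]])[:,:,::-1])
```

```text
0.09225294356661178 [ 629.90055733 -266.52282096   54.64547016] [-2.51034118  0.37036968  5.3651291 ]
False [ 514.80762267 -266.47069868   54.56105785] [4.28429524 2.09333321 5.17616643]
54.1667
```

View pics/w5.png

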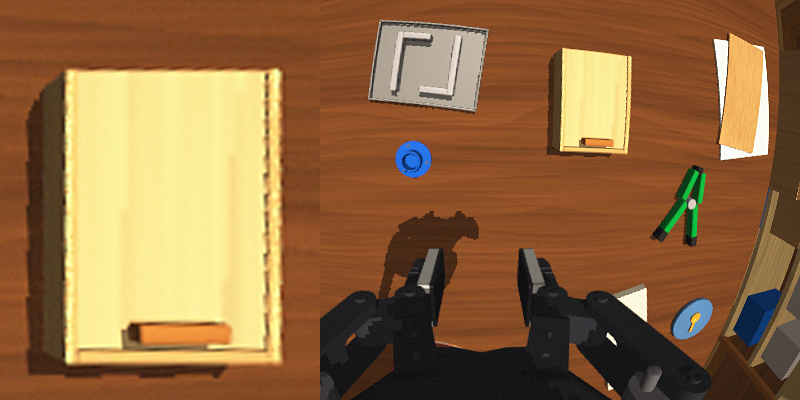

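The cover is shut: no gap shows, and the stroke was 115.1 mm against the stated 115. The brackets still lie flat in the tray, and the clamp and blue socket haven't moved. Handing in.

```bash
python3 -c "
from station import bot
print(bot.sign_off(), bot.get_time_s())"
```

```text
the job is handed in; nothing more can be done
the job is handed in; nothing more can be done
```

The job is handed in, finished at about 55 s of the 128 s allowed: both brackets lie flat side by side in the tray, the chrome socket is flange down in the dish, the level is in the case with its cover slid fully shut, and the canister, clamp and blue look-alike were left alone.

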